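# Snap the cover onto the dock that holds the dish and keep it pressed

### The job

One of the two white docks holds the white sample dish, the other only a black spacer disc. Take the blue cover by its grip bar, set it squarely over the dock with the dish and press it straight down until the force suddenly drops and both orange latches have snapped over its edges; then keep pressing so that the rubber gasket stays squeezed well down below where the latches alone would hold it. Finish while still holding the cover pressed down like this, without letting go, and do not disturb the flask, beaker and marker nearby.

Things in the scene. Friction and masses are not known exactly. Their poses are not given: they have to be found in the camera images.
- cover_grip (a point): middle of the grip bar of the loose blue cover, 20 mm above its underside. Plate 74 mm (x) x 86 mm (y), 6 mm thick, with a clear window and round edges at +y and -y; the bar runs along x, 44 mm long, 14 mm wide (pinch it across y), top 34 mm above the underside. z up; half a turn about z changes nothing. It lies flat on the bench at first; about 60 g
- dish_center (a point): centre of the whitish closed sample dish, diameter 58 mm, 15 mm high, lying loose in the well of one of the docks
- spacer_center (a point): centre of the black spacer disc, diameter 58 mm, 10 mm high, lying loose in the well of the other dock
- dock_left: the left dock (seen from the robot; larger y = left), white, fixed; origin: centre of its underside on the bench. Base 96 x 120 x 6 mm; dish well 62 x 62 mm, floor 6 mm up; orange latches at +y and -y, 43 mm high, noses 78 mm apart; white end guides 79 mm apart at +x and -x, 40 mm high. The cover goes between them, its x along the dock's x, either way round
- dock_right: the right dock, made exactly as dock_left, fixed; origin and axes likewise
- dock_left_top (a point): centre of the left dock, level with the top of its free gasket (27 mm above the bench), axes as the dock's. Coming down, the cover meets the latch slopes with its underside about 11 mm above this point; pushing past takes up to about 15 N straight down, then the force drops to nothing. Underside 1.2 mm below this point: latches shut over the cover; 3 to 5 mm below: well pressed
- dock_right_top (a point): centre of the right dock, level with the top of its free gasket (27 mm above the bench), axes as the dock's. The cover behaves as on the left dock
- gasket_left (a joint): black sprung rubber gasket frame (73 x 73 mm) of the left dock: 0 = free, grows (m) as it is squeezed down, stop at 0.005. Pushes back with 1.5 N plus 3 N per mm. About 0.0012 when a snapped-on cover is left alone; 0.003 to 0.005 when the cover is pressed well down
- gasket_right (a joint): black sprung rubber gasket frame (73 x 73 mm) of the right dock: 0 = free, grows (m) as it is squeezed down, stop at 0.005. Pushes back with 1.5 N plus 3 N per mm. About 0.0012 when a snapped-on cover is left alone; 0.003 to 0.005 when the cover is pressed well down
- latch_left_outer (a joint): sprung orange snap latch of the left dock on its left (+y) side: 0 = standing in (its rest, and also when snapped over the cover), grows (rad) as it is pushed outward, about 0.15 while the cover's edge rides past its nose
- latch_left_inner (a joint): sprung orange snap latch of the left dock on its right (-y) side: 0 = standing in (its rest, and also when snapped over the cover), grows (rad) as it is pushed outward, about 0.15 while the cover's edge rides past its nose
- latch_right_outer (a joint): sprung orange snap latch of the right dock on its right (-y) side: 0 = standing in (its rest, and also when snapped over the cover), grows (rad) as it is pushed outward, about 0.15 while the cover's edge rides past its nose
- latch_right_inner (a joint): sprung orange snap latch of the right dock on its left (+y) side: 0 = standing in (its rest, and also when snapped over the cover), grows (rad) as it is pushed outward, about 0.15 while the cover's edge rides past its nose
- instrument_corner (a point): fixed: nearest upright edge of the big beige instrument, at the middle of its height (bench to z = 0.39). From there its right side runs 0.5 m away to the back right, along (0.87, -0.5), and its front 0.27 m to the back left, along (0.5, 0.87). An arm swinging across from the left hits it unless drawn in to about 0.35 m from the base
- flask_small_center (a point): bystander: small round white flask with a black hood, 58 mm wide, 98 mm high; point half-way up
- beaker_small_center (a point): bystander: small clear beaker, 46 mm wide, 57 mm high; point half-way up
- marker_center (a point): bystander: blue marker pen lying down, 125 mm long, 12 mm thick; its middle
There are look-alikes about, which are no part of the job. There is more than one size of the part that bears cover_grip; the job needs the smaller.

How it is judged:
By the outcome, as a careful person would: the job done as asked, in the order asked, and still so for the second after the job is handed in, while the arm keeps its last pose, push and grip.
It also fails if it takes over 38 s, if anything falls off the work surface, if the arm or the gripper's body presses on something with over 40 N, if the wrist force passes 120 N, or if a joint passes its speed limit or range.

### The arm

A 6-joint arm with a two-finger parallel gripper is mounted at the origin on a cart in front of the work surface, level with it; the furniture and walls round the work are solid. World frame = base frame: x ahead of the robot, y to its left, z up, the work surface at z = 0. Lengths are in mm, angles in rad, forces in N, time in s.
With the tool pointing down it reaches from about 300 to 775 mm from the base axis. Payload 14.6 kg.
Tool frame: the origin (TCP) lies where the fingers leave the gripper's body, on its centre line; the fingertips stand 73 mm ahead of it and the grasp point (between the pads) lies 54 mm ahead of it (manip.pinch_z is the distance from the TCP to the grasp point, in mm); x points along the fingers, z is the direction in which the jaws open and shut, and the axes are right-handed (so a half turn about x gives the same grasp; the last joint's range is limited). The gripper opens to 85 mm and grips with 20 to 120 N. Pads are 22 mm wide; open, the fingers measure 114 mm over their backs; the gripper's body (76 mm by 85 mm) begins 54 mm behind the grasp point. The pads swing forward as they close: fully open they stand 13 mm farther back than shut.
Start: joints at [-1.248, 0.3, 1.521, -0, 1.321, -0.067], TCP at [208.994, -508.735, 303.881] pointing down, gripper open.
Joint ranges: [-3.03, 3.03], [-0.79, 2.21], [0.23, 2.52], [-1.04, 4.18], [0, 3.07], [-2.55, 2.55]. Speed limits (rad/s): [2.22, 2.22, 2.57, 3.14, 3.14, 3.14].

### API

Orientations are given as a unit quaternion [w, x, y, z].
In Python, from workcell import manip, imaging, job gives the robot as it stands.
- The arm moves only by the shell command python3 -m inch 'ROWS' [FORCE]. ROWS is JSON, a list of rows, each an object of numbers: "ax", "ay", "az": the turn, a rotation vector about the tool's x, y, z in degrees; "dx", "dy", "dz": the shift along the tool's x, y, z in cm; "fingers": the closure in counts, from 0 (fully open) to 255 (shut). In form: [{"ax": .., "ay": .., "az": .., "dx": .., "dy": .., "dz": .., "fingers": ..}, ...]. A call has 1 to 12 rows; each row shifts and turns the pose as measured when the row begins, along the tool's axes as they then stand; what a row does not reach is not made up. A row lasts 1/10 s, in which the tool goes at most 50 mm and 8.59 degrees, less where a joint would pass 70% of its speed; a pose out of reach is approached as far as the arm can. A call with a gripper value outside its range is refused whole. The fingers move at their own pace and stop on an object; FORCE is the grip in N (left out, the last holds). Time passes only in rows, so rows that do not move let the fingers close. It gives the time, the measured TCP pose, the force and the opening at its end, in the units of the state.
- manip.sense(): the state, without advancing time (a new reading comes with each control period).
- imaging.snapshot(name): name is "scene" or "side" or "wrist"; returns a dict with "img" (420x560x3 uint8, red, green, blue), "fov_y" (degrees; the focal length in pixels is half the picture's height over the tangent of half this angle, whatever the lens; pixels are square), "cx", "cy" (the principal point, pixels), "k1" (the pictures are not rectified: a ray, as slopes to the right and down, at radius r is drawn at 1 + k1 r^2 times it, then the intrinsics apply), "R" (3x3) and "t" (3): a world point X has camera coordinates R X + t. Camera axes: x right, y down, z forward; pixel columns grow to the right and rows downward; lengths in mm; the calibration is good to about 2 mm. A picture is of the moment at which its call begins. There is no depth.
- job.finish_job(): hands the job in, once; it reports no verdict.
The state is a dict: "clock": time; "joint_positions": joint angles; "dq": joint speeds; "joint_torque": joint torques, N m; "tcp_pos": TCP position; "tcp_rot": TCP orientation; "contact_force": force on the tool from outside, world axes, zero at the start; "wrist_torque": the same for the moment, N m; "opening": finger opening in mm.
Only numpy, scipy, OpenCV 4.12 (cv2) and the standard library are available. Lean on these libraries where they do the work, as an engineer would, in place of code of your own. Each camera call takes 0.05 s, during which the arm holds its last target.

## Working session

There is one attempt and no reset: what is moved stays moved. The work goes in short steps, Python scripts to look and compute and a shell command to move; the robot and the scene stay as the last step left them, time stands still between calls to the robot, and variables do not carry over. Pictures are saved under pics/ and viewed, and the job is handed in when it is done.

```bash
ls; mkdir -p pics; cat > h.py <<'E'
import numpy as np, cv2
from workcell import manip, imaging, job
def snap(n,f):
    s=imaging.snapshot(n); cv2.imwrite('pics/'+f+'.png',s['img'][:,:,::-1]); np.save('pics/'+f+'.npy',s,allow_pickle=True); return s
def load(f): return np.load('pics/'+f+'.npy',allow_pickle=True).item()
def K(s):
    h=s['img'].shape[0]; f=h/2/np.tan(np.radians(s['fov_y'])/2); return np.array([[f,0,s['cx']],[0,f,s['cy']],[0,0,1.]])
def dist(s): return np.array([s['k1'],0,0,0.])
def ray(s,px):
    p=cv2.undistortPoints(np.array([[px]],float),K(s),dist(s))[0,0]
    R=np.array(s['R']);t=np.array(s['t']); return -R.T@t, R.T@np.array([p[0],p[1],1])
def plane(s,px,z):
    c,d=ray(s,px); return c+d*(z-c[2])/d[2]
def proj(s,X):
    X=np.atleast_2d(np.array(X,float)); return cv2.projectPoints(X,cv2.Rodrigues(np.array(s['R'],float))[0],np.array(s['t'],float),K(s),dist(s))[0][:,0]
E
python3 - <<'E'
from h import *
print(manip.sense(), manip.pinch_z)
for n in ['scene','side','wrist']:
    s=snap(n,n+'0'); print(n,s['fov_y'],s['cx'],s['cy'],s['k1'],(-np.array(s['R']).T@np.array(s['t'])))
E
```

```text
pics
{'clock': 0.0, 'joint_positions': array([-1.24760327e+00,  3.00518554e-01,  1.52159465e+00,  4.45088856e-06,
        1.32064532e+00, -6.65804386e-02]), 'dq': array([-4.77592785e-04, -5.65459142e-05,  3.18153577e-04,  1.19596052e-03,
        8.11025526e-04,  7.39286438e-05]), 'joint_torque': array([ 1.77545026e-03, -5.43497908e+01, -3.61790228e+01, -1.39475478e-05,
        3.97333250e-03, -8.39007703e-05]), 'tcp_pos': array([ 208.9516589 , -508.61071692,  303.28948016]), 'tcp_rot': array([ 0.58703676,  0.39396033,  0.58768764, -0.39345436]), 'contact_force': array([-0.28392706,  0.0935539 , -0.22183334]), 'wrist_torque': array([0.03926296, 0.00788192, 0.05617245]), 'opening': 85.32918858912099} 53.900000000000006
scene 46.090122431831745 276.8830656631217 213.93218116211315 -0.14238037158866051 [-473.11890815   91.30353679  761.59008709]
side 42.512209026137256 287.0569751927648 204.6263492187248 -0.05558246450577068 [  431.20083618 -1173.81590331  1203.44931781]
wrist 64.1121176630239 276.1068953649636 212.1988869197071 -0.011378902525567877 [ 278.81288396 -479.98080905  372.69819738]
```

View pics/scene0.png

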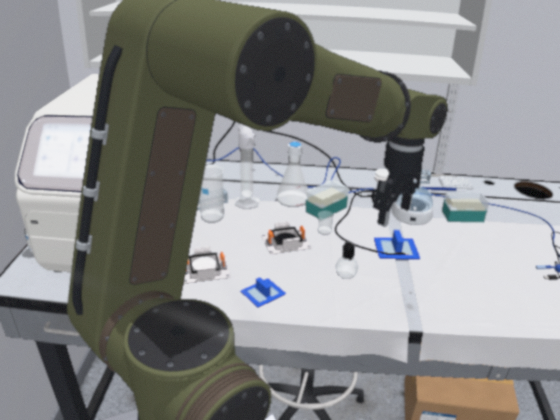

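View pics/side0.png

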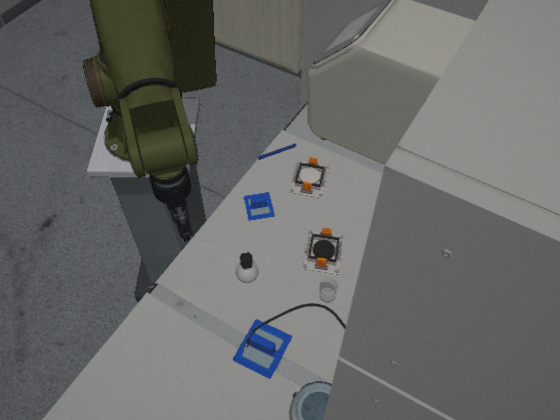

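View pics/wrist0.png

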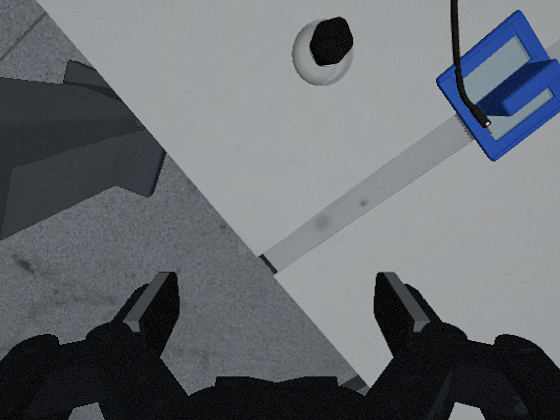

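The left dock (side view 310,175) holds a white disc and the right one (324,250) a black one. The small cover is at side (259,206) and scene (263,292). The bigger blue one at side (263,348) is the look-alike. I'll zoom in and measure.

```bash
python3 - <<'E'
from h import *
a=load('scene0');b=load('side0')
A=cv2.resize(a['img'][215:315,170:330],None,fx=5,fy=5,interpolation=cv2.INTER_CUBIC)
B=cv2.resize(b['img'][135:285,230:360],None,fx=4.6,fy=4,interpolation=cv2.INTER_CUBIC)
cv2.imwrite('pics/za.png',A[:,:,::-1]);cv2.imwrite('pics/zb.png',cv2.resize(b['img'][130:285,230:360],None,fx=3.8,fy=3.8,interpolation=cv2.INTER_CUBIC)[:,:,::-1])
for n,s in (('scene',a),('side',b)):
    hsv=cv2.cvtColor(s['img'],cv2.COLOR_RGB2HSV)
    for c,lo,hi in (('orange',(3,150,120),(18,255,255)),('blue',(108,150,80),(125,255,255))):
        m=cv2.inRange(hsv,lo,hi)
        k,l,st,ce=cv2.connectedComponentsWithStats(m)
        for i in range(1,k):
            if st[i,4]>15: print(n,c,st[i],ce[i].round(1))
# ground: cover
for n,s,px in (('scene',a,(263,291)),('side',b,(259,206))): print(n,plane(s,px,6))
for n,s,px in (('scene',a,(205,262)),('side',b,(310,175))): print(n,plane(s,px,21))
for n,s,px in (('scene',a,(288,237)),('side',b,(324,250))): print(n,plane(s,px,16))
E
```

```text
scene orange [301 228   3   9  16] [302.3 231.9]
scene orange [269 231   4  10  23] [270.5 234.5]
scene blue [375 231  44  28 456] [396.8 247.3]
scene blue [556 266   4   5  16] [557.8 267.8]
scene blue [242 279  42  27 377] [263.3 290.8]
side orange [309 157   8   6  34] [312.6 159.7]
side orange [303 182   9   9  58] [306.4 185.5]
side orange [322 228   9   6  43] [326.3 230.5]
side orange [317 258  10   9  62] [321.5 261.5]
side blue [259 144  37  15  91] [276.5 151.4]
side blue [244 192  30  29 480] [258.4 204.9]
side blue [ 233  320   59   58 1235] [262.7 348.5]
scene [ 362.10507696 -282.47598193    6.        ]
side [ 362.92376027 -284.50818862    6.        ]
scene [ 507.51909544 -186.21327029   21.        ]
side [ 504.99159049 -182.89770514   21.        ]
scene [ 535.85069341 -433.76615043   16.        ]
side [ 537.04216367 -430.88184575   16.        ]
```

View pics/za.png

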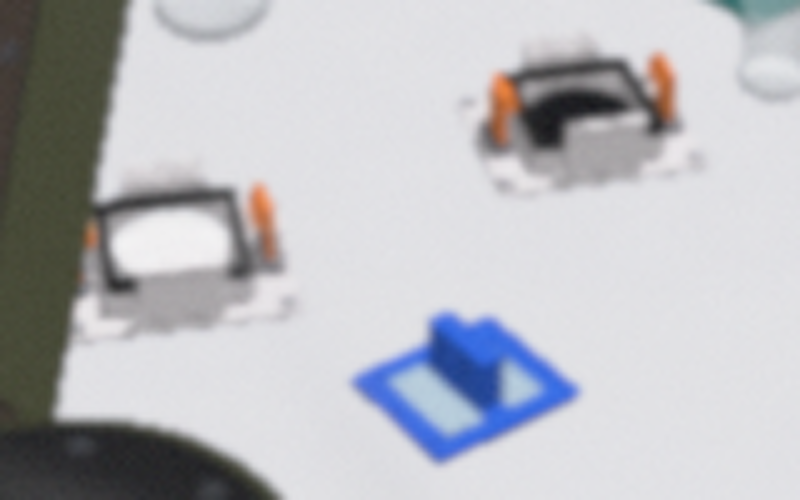

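View pics/zb.png

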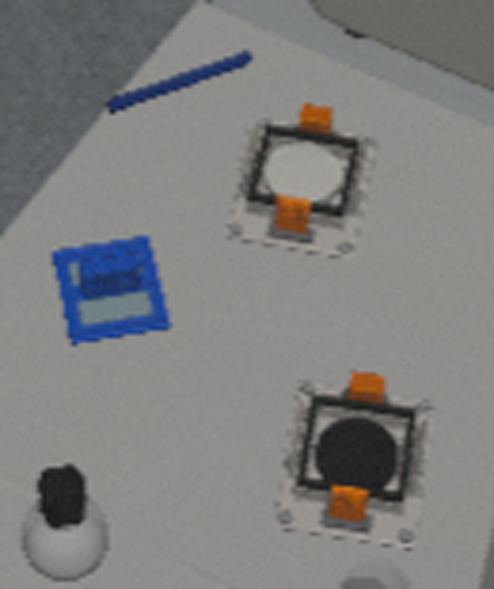

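```bash
cat >> h.py <<'E'
from scipy.spatial.transform import Rotation as Ro
def Rt(q=None):
    q=manip.sense()['tcp_rot'] if q is None else q
    return Ro.from_quat(q,scalar_first=True)
def goal(p,jawdeg):
    """deltas for grasp point p (mm), tool down, jaw axis z at jawdeg in world xy"""
    s=manip.sense(); R=Rt(s['tcp_rot']); best=None
    for k in (0,180):
        a=np.radians(jawdeg+k); x=np.array([0,0,-1.]); z=np.array([np.cos(a),np.sin(a),0]); y=np.cross(z,x)
        T=Ro.from_matrix(np.array([x,y,z]).T); rv=(R.inv()*T).as_rotvec(degrees=True)
        if best is None or np.linalg.norm(rv)<np.linalg.norm(best[0]): best=(rv,T)
    rv,T=best; tcp=np.array(p)-T.apply([1,0,0])*manip.pinch_z
    dw=tcp-s['tcp_pos']
    print('tcp',s['tcp_pos'].round(1),'target',tcp.round(1),'rot(ax,ay,az)',rv.round(2),'shift now-frame cm',(R.inv().apply(dw)/10).round(2),'shift goal-frame cm',(T.inv().apply(dw)/10).round(2),'clock',round(s['clock'],2),'F',s['contact_force'].round(1),'open',round(s['opening'],1))
E
python3 - <<'E'
from h import *
a=load('scene0');b=load('side0')
ca=[(170+x/5-.4,215+y/5-.4) for x,y in ((353,382),(440,462),(580,390))]
cb=[(230+x/3.8-.4,130+y/3.8-.4) for x,y in ((55,250),(150,238),(168,327),(73,342))]
for s,c in ((a,ca),(b,cb)):
    P=np.array([plane(s,p,6)[:2] for p in c]); print(P.round(1))
    for i in range(len(P)-1):
        d=P[i+1]-P[i]; print(np.linalg.norm(d).round(1),np.degrees(np.arctan2(d[1],d[0])).round(1))
# dock base corners side: zoom B
cb=[(230+x/3.8-.4,130+y/3.8-.4) for x,y in ((228,238),(352,256),(376,133))]
P=np.array([plane(b,p,6)[:2] for p in cb]); print(P.round(1),(P[0]+P[2])/2)
for i in range(2):
        d=P[i+1]-P[i]; print(np.linalg.norm(d).round(1),np.degrees(np.arctan2(d[1],d[0])).round(1))
print(Rt().as_matrix().round(3))
print('marker',plane(b,(276.5,151.4),6))
E
```

```text
[[ 383.5 -232.6]
 [ 314.6 -248.1]
 [ 335.3 -329.4]]
70.6 -167.3
83.8 -75.7
[[ 319.7 -248.2]
 [ 389.4 -235.7]
 [ 404.6 -316.6]
 [ 337.1 -330.9]]
70.8 10.1
82.3 -79.4
69.0 -168.0
[[ 447.2 -234.7]
 [ 538.8 -249.9]
 [ 561.2 -129.5]] [ 504.22048227 -182.07599645]
92.8 -9.4
122.5 79.5
[[-0.     0.925  0.38 ]
 [ 0.001  0.38  -0.925]
 [-1.     0.    -0.001]]
marker [407.33623022 -80.21164279   6.        ]
```

```bash
python3 - <<'E'
from h import *
goal([300,-297,200],-78)
E
```

```text
tcp [ 209.  -508.6  303.5] target [ 300.  -297.   253.9] rot(ax,ay,az) [10.33 -0.05  0.  ] shift now-frame cm [  4.97  16.46 -16.11] shift goal-frame cm [  4.96  13.31 -18.81] clock 0.15 F [-0.8  1.   0.3] open 85.5
```

```bash
python3 -m inch '[{"ax":2,"dx":0.8,"dy":2.6,"dz":-2.9},{"ax":2,"dx":0.8,"dy":2.6,"dz":-2.9},{"ax":2,"dx":0.8,"dy":2.6,"dz":-2.9},{"ax":2,"dx":0.8,"dy":2.6,"dz":-2.9},{"ax":2,"dx":0.8,"dy":2.5,"dz":-2.9},{"dx":0.5,"dy":1.5,"dz":-2},{"dx":0.2,"dy":0.5,"dz":-1},{}]'; python3 - <<'E'
from h import *
goal([300,-297,200],-78)
snap('wrist','w1')
E
```

```text
tcp [ 209.  -508.6  303.5] target [ 300.  -297.   253.9] rot(ax,ay,az) [10.33 -0.05  0.  ] shift now-frame cm [  4.97  16.46 -16.11] shift goal-frame cm [  4.96  13.31 -18.81] clock 0.15 F [-0.8  1.   0.3] open 85.5validation failed for argument at $[0]...
```

View pics/w1.png

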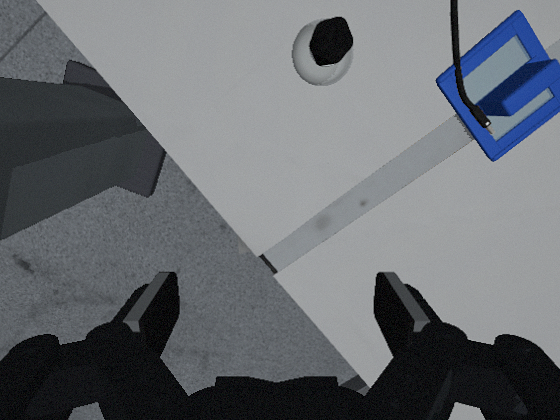

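The rows were refused because every key has to be present. I'll write them out in full.

```bash
python3 -m inch '[{"ax":2,"ay":0,"az":0,"dx":0.8,"dy":2.6,"dz":-2.9,"fingers":0},{"ax":2,"ay":0,"az":0,"dx":0.8,"dy":2.6,"dz":-2.9,"fingers":0},{"ax":2,"ay":0,"az":0,"dx":0.8,"dy":2.6,"dz":-2.9,"fingers":0},{"ax":2,"ay":0,"az":0,"dx":0.8,"dy":2.6,"dz":-2.9,"fingers":0},{"ax":2,"ay":0,"az":0,"dx":0.8,"dy":2.5,"dz":-2.9,"fingers":0},{"ax":0,"ay":0,"az":0,"dx":0.5,"dy":1.2,"dz":-2,"fingers":0},{"ax":0,"ay":0,"az":0,"dx":0,"dy":0,"dz":0,"fingers":0}]'; python3 - <<'E'
from h import *
goal([300,-297,200],-78)
snap('wrist','w2')
E
```

```text
clock: 0.9
tcp_pos: [295.1, -301.3, 255.5]
tcp_rot: [0.548, 0.446, 0.549, -0.446]
contact_force: [-0.0, -0.4, 0.3]
opening: 85.4
tcp [ 295.1 -301.3  255.5] target [ 300.  -297.   253.9] rot(ax,ay,az) [-0.22 -0.11  0.04] shift now-frame cm [ 0.16  0.57 -0.32] shift goal-frame cm [ 0.16  0.57 -0.31] clock 0.9 F [-0.  -0.4  0.3] open 85.4
```

View pics/w2.png

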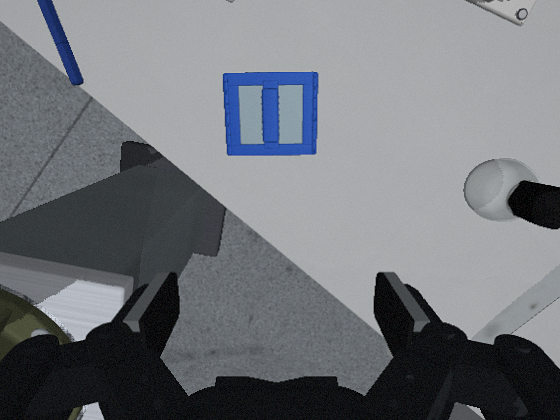

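The small cover is centred at about (270,113), with its bar vertical in the picture, so it is nearly aligned with the jaws already. Next I'll measure it precisely.

```bash
cat >> h.py <<'E'
def rect(s,lo,hi,z,box,n=1):
    hsv=cv2.cvtColor(s['img'],cv2.COLOR_RGB2HSV); m=cv2.inRange(hsv,lo,hi); M=np.zeros_like(m); x0,y0,x1,y1=box; M[y0:y1,x0:x1]=m[y0:y1,x0:x1]
    k,l,st,ce=cv2.connectedComponentsWithStats(M); i=1+np.argmax(st[1:,4])
    c=max(cv2.findContours((l==i).astype(np.uint8),cv2.RETR_EXTERNAL,cv2.CHAIN_APPROX_NONE)[0],key=len)[:,0]
    P=np.array([plane(s,p,z)[:2] for p in c],np.float32)
    r=cv2.minAreaRect(P); print(r,'c',ce[i],st[i]); return P,r
E
python3 - <<'E'
from h import *
s=load('w2')
rect(s,(108,150,60),(125,255,255),6,(200,50,340,170))
rect(s,(108,150,60),(125,255,255),6,(200,50,340,170))
img=s['img'][60:165,210:330]; cv2.imwrite('pics/z2.png',cv2.resize(img,None,fx=5,fy=5,interpolation=cv2.INTER_CUBIC)[:,:,::-1])
E
```

```text
((362.17840576171875, -281.7392578125), (72.01282501220703, 84.70915985107422), 11.79293155670166) c [270.39182642 111.77122393] [ 223   72   95   83 4747]
((362.17840576171875, -281.7392578125), (72.01282501220703, 84.70915985107422), 11.79293155670166) c [270.39182642 111.77122393] [ 223   72   95   83 4747]
```

View pics/z2.png

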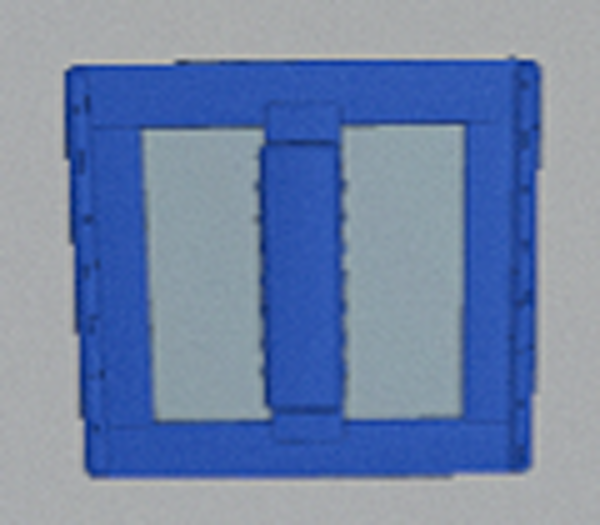

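```bash
python3 - <<'E'
from h import *
goal([362.2,-281.7,80],-78.2)
E
```

```text
tcp [ 294.9 -302.4  255.9] target [ 362.2 -281.7  133.9] rot(ax,ay,az) [-0.04 -0.07  0.03] shift now-frame cm [12.2   7.02 -0.64] shift goal-frame cm [12.2   7.01 -0.65] clock 0.95 F [0.4 0.3 0.4] open 85.2
```

```bash
python3 -m inch '[{"ax":0,"ay":0,"az":0,"dx":3,"dy":1.8,"dz":-0.2,"fingers":0},{"ax":0,"ay":0,"az":0,"dx":3,"dy":1.8,"dz":-0.2,"fingers":0},{"ax":0,"ay":0,"az":0,"dx":3,"dy":1.8,"dz":-0.2,"fingers":0},{"ax":0,"ay":0,"az":0,"dx":3,"dy":1.6,"dz":-0.1,"fingers":0},{"ax":0,"ay":0,"az":0,"dx":0,"dy":0,"dz":0,"fingers":0}]'; python3 - <<'E'
from h import *
goal([362.2,-281.7,28],-78.2)
E
```

```text
clock: 1.45
tcp_pos: [364.2, -285.7, 134.0]
tcp_rot: [0.55, 0.446, 0.546, -0.448]
contact_force: [0.1, -0.3, 0.3]
opening: 85.3
tcp [ 364.2 -285.7  134. ] target [ 362.2 -281.7   81.9] rot(ax,ay,az) [-0.23  0.3  -0.12] shift now-frame cm [ 5.21 -0.12 -0.46] shift goal-frame cm [ 5.21 -0.11 -0.43] clock 1.45 F [ 0.1 -0.3  0.3] open 85.3
```

```bash
python3 -m inch '[{"ax":0,"ay":0.3,"az":0,"dx":2.5,"dy":-0.1,"dz":-0.4,"fingers":0},{"ax":0,"ay":0,"az":0,"dx":2.0,"dy":0,"dz":0,"fingers":0},{"ax":0,"ay":0,"az":0,"dx":0,"dy":0,"dz":0,"fingers":0},{"ax":0,"ay":0,"az":0,"dx":0,"dy":0,"dz":0,"fingers":0}]'; python3 - <<'E'
from h import *
goal([362.2,-281.7,28],-78.2)
E
```

```text
clock: 1.85
tcp_pos: [362.2, -286.3, 91.6]
tcp_rot: [0.549, 0.448, 0.546, -0.447]
contact_force: [-0.0, -0.1, 0.6]
opening: 85.2
tcp [ 362.2 -286.3   91.6] target [ 362.2 -281.7   81.9] rot(ax,ay,az) [-0.31  0.18 -0.23] shift now-frame cm [ 0.97  0.09 -0.46] shift goal-frame cm [ 0.97  0.1  -0.45] clock 1.85 F [-0.  -0.1  0.6] open 85.2
```

```bash
python3 -m inch '[{"ax":0,"ay":0,"az":0,"dx":0.3,"dy":0.1,"dz":-0.5,"fingers":0},{"ax":0,"ay":0,"az":0,"dx":0,"dy":0,"dz":0,"fingers":0}]'; python3 - <<'E'
from h import *
goal([362.2,-281.7,28],-78.2); print(manip.sense()['dq'].round(3)); s=snap('wrist','w3')
goal([362.2,-281.7,28],-78.2); print(proj(s,[[362.2,-281.7,34]]))
E
```

```text
clock: 2.05
tcp_pos: [362.4, -282.2, 90.9]
tcp_rot: [0.55, 0.448, 0.544, -0.447]
contact_force: [0.7, 0.2, -0.4]
opening: 85.4
tcp [ 362.4 -282.2   90.9] target [ 362.2 -281.7   81.9] rot(ax,ay,az) [-0.38  0.34 -0.34] shift now-frame cm [ 0.9  -0.01 -0.06] shift goal-frame cm [ 0.9  -0.01 -0.05] clock 2.05 F [ 0.7  0.2 -0.4] open 85.4
[-0.014 -0.022 -0.024 -0.001  0.017 -0.008]
tcp [ 362.6 -282.5   91.2] target [ 362.2 -281.7   81.9] rot(ax,ay,az) [-0.37  0.38 -0.36] shift now-frame cm [ 0.93 -0.03 -0.1 ] shift goal-frame cm [ 0.93 -0.02 -0.09] clock 2.1 F [ 0.3 -0.2 -0.4] open 85.4
[[273.75518947 294.07941008]]
```

View pics/w3.png

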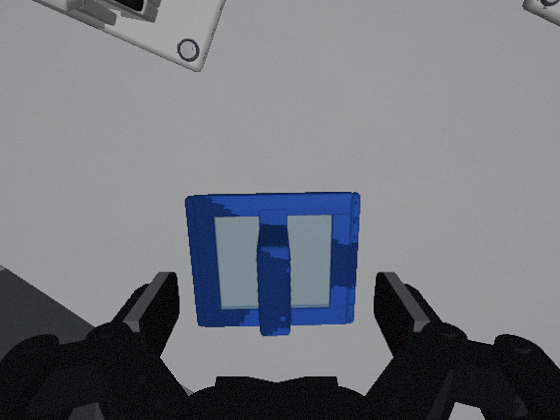

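The bar lies centred between the fingers (273,294), as predicted. Now down the last 9 mm, then grip.

```bash
python3 -m inch '[{"ax":-0.4,"ay":0.4,"az":-0.4,"dx":1.1,"dy":0,"dz":-0.1,"fingers":0},{"ax":0,"ay":0,"az":0,"dx":0,"dy":0,"dz":0,"fingers":0}]'; python3 - <<'E'
from h import *
goal([362.2,-281.7,28],-78.2)
E
```

```text
clock: 2.3
tcp_pos: [362.8, -281.8, 80.4]
tcp_rot: [0.549, 0.445, 0.549, -0.446]
contact_force: [-1.0, -0.1, -0.1]
opening: 85.3
tcp [ 362.8 -281.8   80.4] target [ 362.2 -281.7   81.9] rot(ax,ay,az) [0.08 0.04 0.01] shift now-frame cm [-0.15 -0.05 -0.02] shift goal-frame cm [-0.15 -0.05 -0.02] clock 2.3 F [-1.  -0.1 -0.1] open 85.3
```

```bash
python3 -m inch '[{"ax":0,"ay":0,"az":0,"dx":-0.2,"dy":0,"dz":0,"fingers":120},{"ax":0,"ay":0,"az":0,"dx":0,"dy":0,"dz":0,"fingers":255},{"ax":0,"ay":0,"az":0,"dx":0,"dy":0,"dz":0,"fingers":255},{"ax":0,"ay":0,"az":0,"dx":0,"dy":0,"dz":0,"fingers":255},{"ax":0,"ay":0,"az":0,"dx":0,"dy":0,"dz":0,"fingers":255},{"ax":0,"ay":0,"az":0,"dx":0,"dy":0,"dz":0,"fingers":255},{"ax":0,"ay":0,"az":0,"dx":0,"dy":0,"dz":0,"fingers":255}]' 80; python3 - <<'E'
from h import *
goal([362.2,-281.7,28],-78.2)
E
```

```text
clock: 3.0
tcp_pos: [363.0, -281.9, 82.8]
tcp_rot: [0.549, 0.445, 0.549, -0.446]
contact_force: [0.8, 0.2, -0.9]
opening: 12.2
tcp [ 363.  -281.9   82.8] target [ 362.2 -281.7   81.9] rot(ax,ay,az) [0.1  0.04 0.01] shift now-frame cm [ 0.09 -0.07 -0.03] shift goal-frame cm [ 0.09 -0.07 -0.03] clock 3.0 F [ 0.8  0.2 -0.9] open 12.2
```

Gripped with the opening steady at 12 mm. Next I'll lift, turn to the dock's yaw, and stop short of the dock to view it with the wrist camera.

```bash
python3 -m inch '[{"ax":0,"ay":0,"az":0,"dx":-1.5,"dy":0,"dz":0,"fingers":255},{"ax":0,"ay":0,"az":0,"dx":-3,"dy":0,"dz":0,"fingers":255},{"ax":0,"ay":0,"az":0,"dx":-4,"dy":0,"dz":0,"fingers":255},{"ax":0,"ay":0,"az":0,"dx":-4,"dy":0,"dz":0,"fingers":255},{"ax":0,"ay":0,"az":0,"dx":-2,"dy":0,"dz":0,"fingers":255},{"ax":0,"ay":0,"az":0,"dx":0,"dy":0,"dz":0,"fingers":255}]'; python3 - <<'E'
from h import *
goal([415,-165,190],-99.5)
E
```

```text
clock: 3.6
tcp_pos: [362.3, -281.2, 232.0]
tcp_rot: [0.548, 0.445, 0.55, -0.446]
contact_force: [0.7, -0.3, -1.1]
opening: 12.6
tcp [ 362.3 -281.2  232. ] target [ 415.  -165.   243.9] rot(ax,ay,az) [21.39 -0.12  0.16] shift now-frame cm [ -1.18   7.55 -10.28] shift goal-frame cm [ -1.19   3.28 -12.33] clock 3.6 F [ 0.7 -0.3 -1.1] open 12.6
```

```bash
python3 -m inch '[{"ax":4.3,"ay":0,"az":0,"dx":-0.3,"dy":1.4,"dz":-2.2,"fingers":255},{"ax":4.3,"ay":0,"az":0,"dx":-0.3,"dy":1.2,"dz":-2.4,"fingers":255},{"ax":4.3,"ay":0,"az":0,"dx":-0.3,"dy":1,"dz":-2.4,"fingers":255},{"ax":4.3,"ay":0,"az":0,"dx":-0.3,"dy":0.8,"dz":-2.4,"fingers":255},{"ax":4.3,"ay":0,"az":0,"dx":0,"dy":0.6,"dz":-2.4,"fingers":255},{"ax":0,"ay":0,"az":0,"dx":0,"dy":0,"dz":0,"fingers":255},{"ax":0,"ay":0,"az":0,"dx":0,"dy":0,"dz":0,"fingers":255}]'; python3 - <<'E'
from h import *
goal([415,-165,190],-99.5); snap('wrist','w4'); snap('side','s4'); snap('scene','c4')
E
```

```text
clock: 4.3
tcp_pos: [405.6, -155.1, 237.5]
tcp_rot: [-0.448, -0.542, -0.456, 0.545]
contact_force: [-0.0, -0.7, 0.0]
opening: 12.5
tcp [ 405.6 -155.1  237.5] target [ 415.  -165.   243.9] rot(ax,ay,az) [-1.01 -0.22  0.6 ] shift now-frame cm [-0.65  1.1   0.8 ] shift goal-frame cm [-0.64  1.09  0.82] clock 4.3 F [-0.  -0.7  0. ] open 12.5
```

View pics/w4.png

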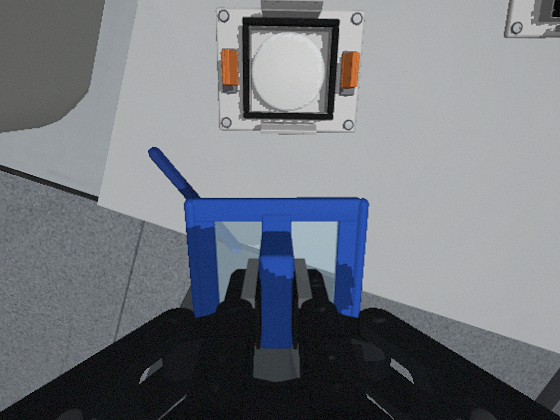

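View pics/s4.png

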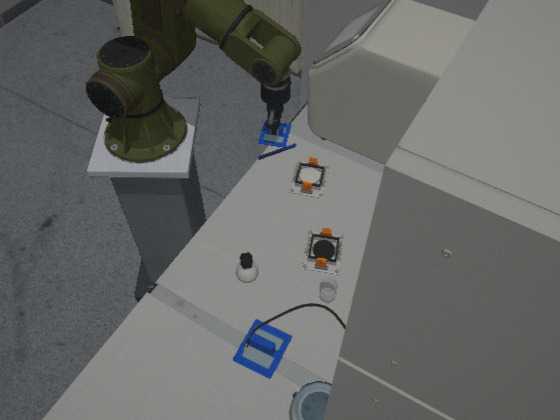

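The dock with the white dish is in full view at (290,70), and the cover is held square. I'll measure the dock from its screws, base edge, gasket and latches.

```bash
python3 - <<'E'
from h import *
s=load('w4')
img=s['img'][0:140,205:380]; cv2.imwrite('pics/z4.png',cv2.resize(img,None,fx=4.5,fy=4.2,interpolation=cv2.INTER_CUBIC)[:,:,::-1])
P,r=rect(s,(0,0,0),(180,255,70),27,(225,5,352,130))
hsv=cv2.cvtColor(s['img'],cv2.COLOR_RGB2HSV);m=cv2.inRange(hsv,(3,130,90),(18,255,255))
k,l,st,ce=cv2.connectedComponentsWithStats(m)
for i in range(1,k):
    if st[i,4]>50: print(st[i],ce[i],plane(s,ce[i],43).round(1))
E
```

```text
((503.6355895996094, -183.10302734375), (72.21293640136719, 73.0431137084961), 78.4454574584961) c [289.98122066  62.95187793] [ 242   16   97  104 2556]
[221  49  17  36 560] [229.4125      66.79821429] [ 512.2 -140.1   43. ]
[340  52  19  36 571] [349.45183888  69.32049037] [ 494.7 -225.4   43. ]
```

View pics/z4.png

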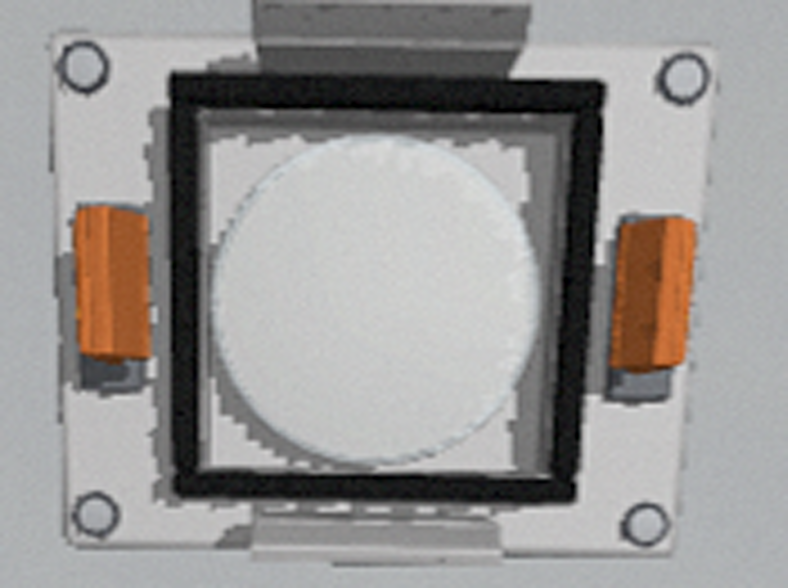

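```bash
python3 - <<'E'
from h import *
s=load('w4')
P=np.array([plane(s,(205+x/4.5-.4,y/4.2-.4),6)[:2] for x,y in ((84,68),(683,77),(645,523),(96,514))]); print('screws',P.round(1),P.mean(0))
for i in range(4):
    d=P[(i+1)%4]-P[i]; print(np.linalg.norm(d).round(1),np.degrees(np.arctan2(d[1],d[0])).round(1))
st=manip.sense(); R=Rt(st['tcp_rot']); t=st['tcp_pos']; print(t, R.as_matrix().round(3))
img=s['img'][190:330,170:390]; cv2.imwrite('pics/z4b.png',cv2.resize(img,None,fx=3.6,fy=3.6,interpolation=cv2.INTER_CUBIC)[:,:,::-1])
for z in (155,161):
  for px in ((187,200),(367,200)):
    X=plane(s,px,z); print(z,px,X.round(1),R.inv().apply(X-t).round(1))
c,_=ray(s,(0,0)); print('cam in tool',R.inv().apply(c-t).round(1))
E
```

```text
screws [[ 554.2 -139.5]
 [ 533.4 -243.2]
 [ 453.1 -226.7]
 [ 474.1 -123.1]] [ 503.70089259 -183.1284823 ]
105.7 -101.4
81.9 168.4
105.8 78.5
81.7 -11.6
[ 405.47168135 -155.79242068  237.9513166 ] [[-0.009  0.983 -0.184]
 [ 0.005 -0.184 -0.983]
 [-1.    -0.01  -0.004]]
155 (187, 200) [ 446.2 -120.2  155. ] [ 82.8  34.3 -42.2]
155 (367, 200) [ 430.9 -203.   155. ] [82.5 34.5 42. ]
161 (187, 200) [ 447.5 -122.1  161. ] [ 76.7  35.9 -40.6]
161 (367, 200) [ 432.8 -201.7  161. ] [76.4 36.1 40.4]
cam in tool [-68.8  75.6  -0.6]
```

View pics/z4b.png

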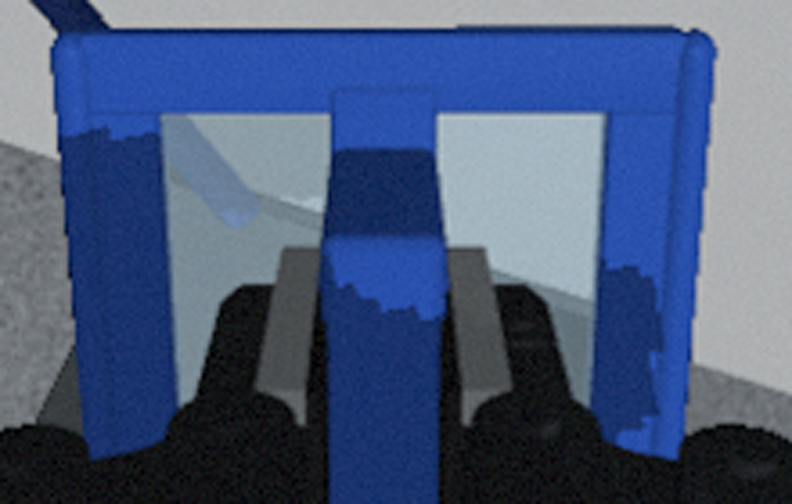

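```bash
python3 - <<'E'
from h import *
b=load('side0'); w=load('w4')
for px in ((318,137),(312,128),(330,145)): print(plane(b,px,0).round(0))
for px in ((85,118),(60,135),(105,60)): print('w',plane(w,px,0).round(0))
cv2.imwrite('pics/z5.png',cv2.resize(b['img'][0:200,250:450],None,fx=3,fy=3)[:,:,::-1])
goal([504.4,-183.3,100],-101.55)
E
```

```text
[534. -12.   0.]
[516.  26.   0.]
[569. -45.   0.]
w [500.  -0.   0.]
w [491.  27.   0.]
w [542. -33.   0.]
tcp [ 405.5 -155.8  238. ] target [ 504.4 -183.3  153.9] rot(ax,ay,az) [ 0.93 -0.21  0.58] shift now-frame cm [ 8.3  10.31  0.91] shift goal-frame cm [ 8.41 10.24  0.71] clock 4.45 F [-0.5 -0.4  0.5] open 12.3
```

View pics/z5.png

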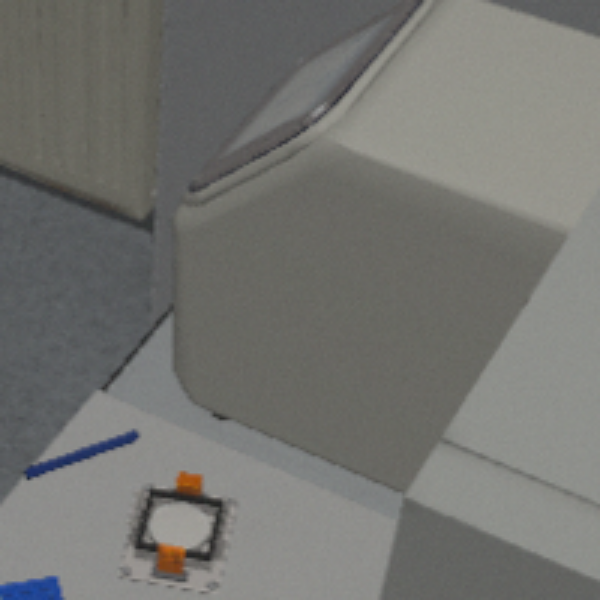

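The instrument is about 160 mm from the dock axis, so there is room. Moving above the dock.

```bash
python3 -m inch '[{"ax":0.3,"ay":0,"az":0.2,"dx":0.5,"dy":2.2,"dz":0.2,"fingers":255},{"ax":0.3,"ay":0,"az":0.2,"dx":1.5,"dy":2.8,"dz":0.2,"fingers":255},{"ax":0.3,"ay":0,"az":0.2,"dx":2,"dy":2.4,"dz":0.2,"fingers":255},{"ax":0,"ay":0,"az":0,"dx":2,"dy":1.5,"dz":0.1,"fingers":255},{"ax":0,"ay":0,"az":0,"dx":0,"dy":0,"dz":0,"fingers":255},{"ax":0,"ay":0,"az":0,"dx":0,"dy":0,"dz":0,"fingers":255}]'; python3 - <<'E'
from h import *
goal([504.4,-183.3,80],-101.55)
E
```

```text
clock: 5.05
tcp_pos: [492.9, -184.9, 175.0]
tcp_rot: [0.446, 0.55, 0.447, -0.547]
contact_force: [0.5, -1.0, -0.2]
opening: 12.5
tcp [ 492.9 -184.9  175. ] target [ 504.4 -183.3  133.9] rot(ax,ay,az) [-0.16 -0.17 -0.1 ] shift now-frame cm [ 4.11  1.09 -0.38] shift goal-frame cm [ 4.11  1.09 -0.39] clock 5.05 F [ 0.5 -1.  -0.2] open 12.5
```

```bash
python3 -m inch '[{"ax":-0.2,"ay":-0.2,"az":-0.1,"dx":1,"dy":1,"dz":-0.4,"fingers":255},{"ax":0,"ay":0,"az":0,"dx":1.2,"dy":0.2,"dz":0,"fingers":255},{"ax":0,"ay":0,"az":0,"dx":0,"dy":0,"dz":0,"fingers":255},{"ax":0,"ay":0,"az":0,"dx":0,"dy":0,"dz":0,"fingers":255}]'; python3 - <<'E'
from h import *
goal([504.4,-183.3,80],-101.55)
s=snap('side','s6');w=snap('wrist','w6');snap('scene','c6')
goal([504.4,-183.3,80],-101.55)
cv2.imwrite('pics/z6.png',cv2.resize(s['img'][120:230,250:370],None,fx=5,fy=5,interpolation=cv2.INTER_CUBIC)[:,:,::-1])
E
```

```text
clock: 5.45
tcp_pos: [504.1, -184.6, 155.0]
tcp_rot: [0.448, 0.548, 0.446, -0.548]
contact_force: [0.2, -0.1, -1.5]
opening: 12.3
tcp [ 504.1 -184.6  155. ] target [ 504.4 -183.3  133.9] rot(ax,ay,az) [-0.01  0.07 -0.14] shift now-frame cm [ 2.11  0.   -0.14] shift goal-frame cm [ 2.11  0.01 -0.13] clock 5.45 F [ 0.2 -0.1 -1.5] open 12.3
tcp [ 504.3 -184.5  155.1] target [ 504.4 -183.3  133.9] rot(ax,ay,az) [-0.01  0.08 -0.16] shift now-frame cm [ 2.12 -0.02 -0.13] shift goal-frame cm [ 2.12 -0.01 -0.12] clock 5.6 F [-0.6 -0.5 -1.3] open 12.4
```

View pics/z6.png

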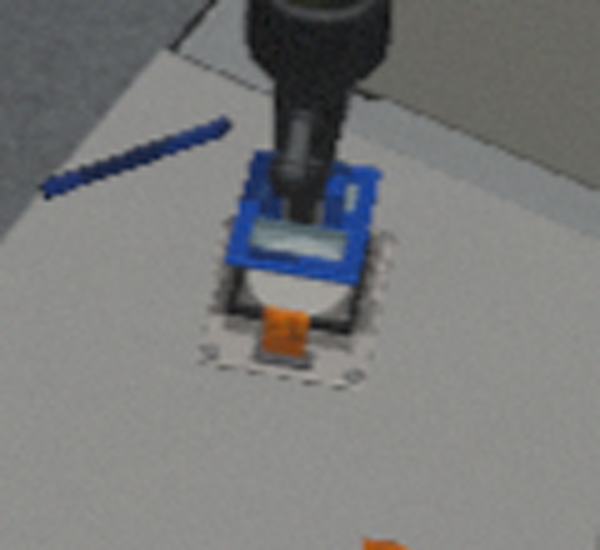

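View pics/w6.png

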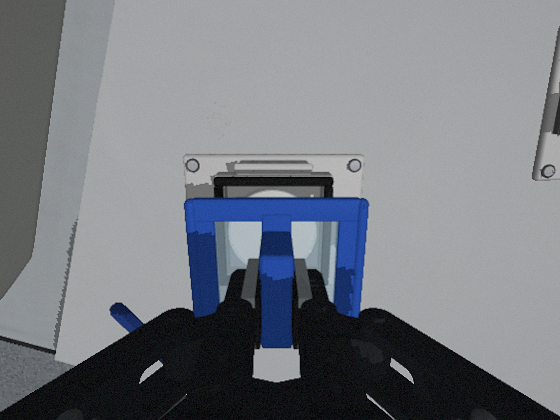

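The cover is above the dock, and the far screws at (193,165) and (354,165) still show. I'll use them to check alignment again, this time relative to the tool.

```bash
python3 - <<'E'
from h import *
s=load('w6')
st=manip.sense(); R=Rt(st['tcp_rot']); t=st['tcp_pos']
Q=[R.inv().apply(plane(s,p,6)-t) for p in ((192.8,165.3),(354.3,165.3))]; print(np.round(Q,1)); m=(Q[0]+Q[1])/2; print('dock centre in tool y,z:',m[1]-40.9,m[2])
hsv=cv2.cvtColor(s['img'],cv2.COLOR_RGB2HSV);mk=cv2.inRange(hsv,(0,0,0),(180,255,50))
for r in (180,185,190): 
    c=np.where(mk[r,200:345])[0]+200; print(r,c.min(),c.max(),[R.inv().apply(plane(s,(x,r),27)-t)[2].round(1) for x in (c.min(),c.max())])
print((cv2.resize(s['img'][145:205,180:375],None,fx=4,fy=4)).shape); cv2.imwrite('pics/z7.png',cv2.resize(s['img'][145:215,180:375],None,fx=4,fy=4,interpolation=cv2.INTER_CUBIC)[:,:,::-1])
E
```

```text
[[149.1  39.5 -54.1]
 [149.3  39.5  51.6]]
dock centre in tool y,z: -1.4114193421793644 -1.2243544934820676
180 214 332 [np.float64(-36.8), np.float64(33.9)]
185 215 331 [np.float64(-36.3), np.float64(33.5)]
190 214 332 [np.float64(-37.1), np.float64(34.2)]
(240, 780, 3)
```

View pics/z7.png

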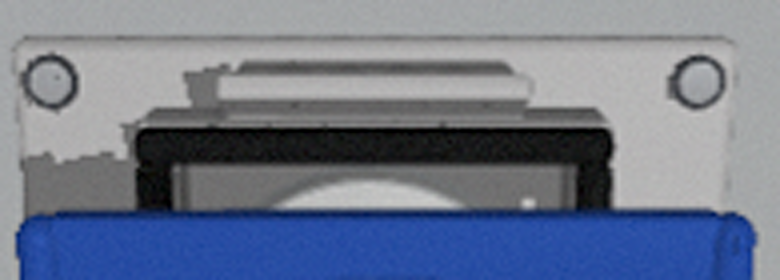

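```bash
python3 -m inch '[{"ax":0,"ay":0,"az":-0.1,"dx":0.5,"dy":-0.03,"dz":-0.15,"fingers":255},{"ax":0,"ay":0,"az":0,"dx":1,"dy":0,"dz":0,"fingers":255},{"ax":0,"ay":0,"az":0,"dx":0.8,"dy":0,"dz":0,"fingers":255},{"ax":0,"ay":0,"az":0,"dx":0,"dy":0,"dz":0,"fingers":255},{"ax":0,"ay":0,"az":0,"dx":0,"dy":0,"dz":0,"fingers":255}]'; python3 - <<'E'
from h import *
goal([504.2,-183.3,66],-101.55)
E
```

```text
clock: 6.1
tcp_pos: [504.0, -182.9, 130.2]
tcp_rot: [-0.448, -0.548, -0.447, 0.548]
contact_force: [0.0, 0.2, -0.6]
opening: 12.4
tcp [ 504.  -182.9  130.2] target [ 504.2 -183.3  119.9] rot(ax,ay,az) [-0.01  0.08 -0.05] shift now-frame cm [1.03 0.03 0.03] shift goal-frame cm [1.03 0.03 0.04] clock 6.1 F [ 0.   0.2 -0.6] open 12.4
```

```bash
python3 -m inch '[{"ax":0,"ay":0,"az":0,"dx":0.4,"dy":0,"dz":0.02,"fingers":255},{"ax":0,"ay":0,"az":0,"dx":0.3,"dy":0,"dz":0,"fingers":255},{"ax":0,"ay":0,"az":0,"dx":0,"dy":0,"dz":0,"fingers":255}]' 120; python3 - <<'E'
from h import *
goal([504.2,-183.3,66],-101.55)
E
```

```text
clock: 6.4
tcp_pos: [504.0, -183.2, 122.8]
tcp_rot: [-0.448, -0.548, -0.446, 0.548]
contact_force: [-0.3, -0.1, -1.0]
opening: 11.7
tcp [ 504.  -183.2  122.8] target [ 504.2 -183.3  119.9] rot(ax,ay,az) [-0.01  0.08 -0.07] shift now-frame cm [0.29 0.02 0.01] shift goal-frame cm [0.29 0.02 0.01] clock 6.4 F [-0.3 -0.1 -1. ] open 11.7
```

Underside is at about 40 mm with no contact yet. Now small downward steps, watching the force.

```bash
python3 -m inch '[{"ax":0,"ay":0,"az":0,"dx":0.3,"dy":0,"dz":0,"fingers":255}]'; python3 -m inch '[{"ax":0,"ay":0,"az":0,"dx":0.3,"dy":0,"dz":0,"fingers":255}]';  python3 -m inch '[{"ax":0,"ay":0,"az":0,"dx":0.3,"dy":0,"dz":0,"fingers":255}]'
```

```text
clock: 6.5
tcp_pos: [504.3, -183.2, 120.1]
tcp_rot: [0.448, 0.548, 0.446, -0.548]
contact_force: [0.9, -0.3, 6.3]
opening: 11.6
clock: 6.6
tcp_pos: [504.7, -183.3, 117.6]
tcp_rot: [0.449, 0.548, 0.446, -0.547]
contact_force: [-0.8, 1.1, 8.8]
opening: 11.7
clock: 6.7
tcp_pos: [505.4, -183.6, 115.6]
tcp_rot: [0.449, 0.548, 0.445, -0.547]
contact_force: [-0.9, 0.3, 5.9]
opening: 11.7
```

```bash
python3 -m inch '[{"ax":0,"ay":0,"az":0,"dx":0.3,"dy":-0.12,"dz":-0.03,"fingers":255}]'; python3 -m inch '[{"ax":0,"ay":0,"az":0,"dx":0.3,"dy":0,"dz":0,"fingers":255}]';python3 - <<'E'
from h import *
goal([504.2,-183.3,66],-101.55)
E
```

```text
clock: 6.8
tcp_pos: [504.8, -183.3, 113.1]
tcp_rot: [0.45, 0.549, 0.444, -0.547]
contact_force: [1.7, 0.0, 0.5]
opening: 11.9
clock: 6.9
tcp_pos: [504.7, -183.3, 109.9]
tcp_rot: [0.45, 0.549, 0.444, -0.547]
contact_force: [-0.1, 1.6, -4.1]
opening: 11.8
tcp [ 504.7 -183.3  109.9] target [ 504.2 -183.3  119.9] rot(ax,ay,az) [-0.01  0.15 -0.45] shift now-frame cm [-1.   -0.04  0.02] shift goal-frame cm [-1.   -0.05  0.01] clock 6.9 F [-0.1  1.6 -4.1] open 11.8
```

```bash
python3 -m inch '[{"ax":0,"ay":0,"az":-0.3,"dx":0.2,"dy":-0.05,"dz":0,"fingers":255}]'; python3 -m inch '[{"ax":0,"ay":0,"az":0,"dx":0,"dy":0,"dz":0,"fingers":255}]'; python3 - <<'E'
from h import *
goal([504.2,-183.3,66],-101.55)
s=snap('side','s8');w=snap('wrist','w8')
cv2.imwrite('pics/z8.png',cv2.resize(s['img'][120:230,250:370],None,fx=5,fy=5,interpolation=cv2.INTER_CUBIC)[:,:,::-1])
E
```

```text
clock: 7.0
tcp_pos: [504.4, -183.2, 107.8]
tcp_rot: [-0.449, -0.548, -0.446, 0.548]
contact_force: [3.7, 0.5, 6.4]
opening: 11.8
clock: 7.1
tcp_pos: [504.6, -183.3, 107.8]
tcp_rot: [-0.449, -0.548, -0.446, 0.548]
contact_force: [-1.7, 1.5, 6.5]
opening: 11.3
tcp [ 504.6 -183.3  107.8] target [ 504.2 -183.3  119.9] rot(ax,ay,az) [-0.01  0.16 -0.17] shift now-frame cm [-1.21 -0.03  0.01] shift goal-frame cm [-1.21 -0.04  0.01] clock 7.1 F [-1.7  1.5  6.5] open 11.3
```

View pics/z8.png

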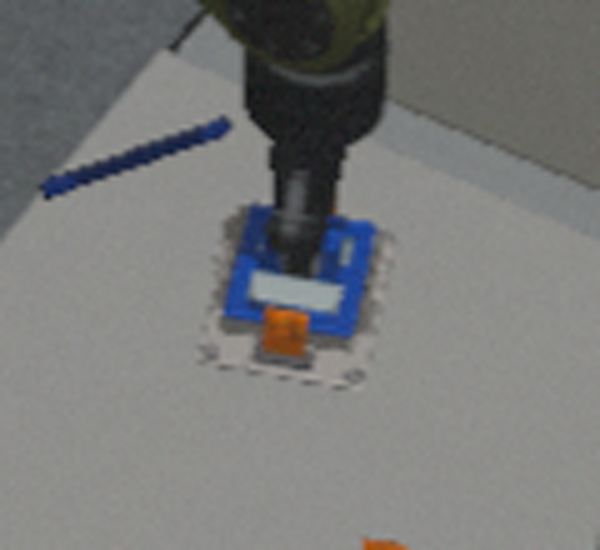

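View pics/w8.png

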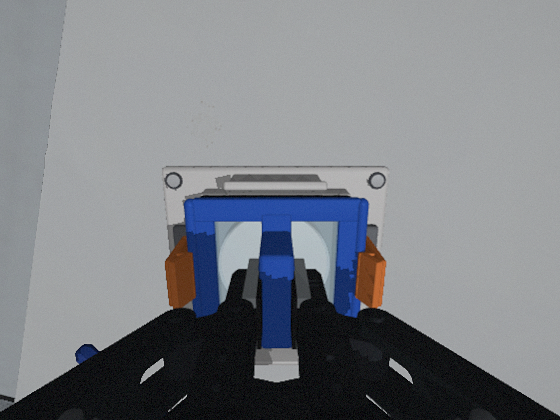

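Both latches stand over the cover's edges at (180,278) and (371,278), and the dish shows through the window. The force of 6.5 N fits a gasket squeezed by about 1.8 mm, so I'll press about 2.2 mm more.

```bash
python3 -m inch '[{"ax":0,"ay":0,"az":0,"dx":0.2,"dy":-0.03,"dz":0,"fingers":255}]'; python3 -m inch '[{"ax":0,"ay":0,"az":0,"dx":0,"dy":0,"dz":0,"fingers":255},{"ax":0,"ay":0,"az":0,"dx":0,"dy":0,"dz":0,"fingers":255}]'
```

```text
clock: 7.3
tcp_pos: [504.5, -183.2, 106.5]
tcp_rot: [0.449, 0.548, 0.445, -0.548]
contact_force: [-0.7, 2.6, 11.5]
opening: 11.8
clock: 7.5
tcp_pos: [504.6, -183.2, 107.3]
tcp_rot: [-0.449, -0.548, -0.446, 0.548]
contact_force: [-2.5, 0.8, 8.6]
opening: 11.6
```

Rows with no motion re-anchor to the measured pose and ease the load off, so the last row has to be a push. After that I'll use camera calls to let time pass while the target holds.

```bash
python3 -m inch '[{"ax":0,"ay":0,"az":0,"dx":0.25,"dy":-0.03,"dz":0,"fingers":255}]'; python3 - <<'E'
from h import *
for i in range(4):
    imaging.snapshot('side'); s=manip.sense(); print(s['tcp_pos'].round(2),s['contact_force'].round(1),s['opening'])
E
```

```text
clock: 7.6
tcp_pos: [504.5, -183.3, 105.6]
tcp_rot: [0.449, 0.548, 0.445, -0.548]
contact_force: [-0.7, 1.8, 14.1]
opening: 11.9
[ 504.55 -183.28  105.37] [-1.9  1.8 14.2] 11.721101954688885
[ 504.57 -183.28  105.54] [-3.1  2.2 13.9] 11.637142110418695
[ 504.56 -183.29  105.62] [-2.6  2.1 13.1] 11.734346306558322
[ 504.57 -183.26  105.67] [-3.   2.2 12.6] 11.777187396174023
```

```bash
python3 - <<'E'
from h import *
for i in range(12):
    x=imaging.snapshot('side'); s=manip.sense()
    if i%3==2: print(s['clock'],s['tcp_pos'].round(2),s['contact_force'].round(1),s['opening'])
w=snap('wrist','w9');b=snap('side','s9')
i=np.hstack([cv2.resize(b['img'][120:290,230:380],None,fx=2.6,fy=2.6,interpolation=cv2.INTER_CUBIC),cv2.resize(w['img'][140:360,120:440],None,fx=1.2,fy=442/220)])
cv2.imwrite('pics/z9.png',i[:,:,::-1])
cv2.imwrite('pics/z9.png',np.ascontiguousarray(i[:,:,::-1])); print(i.shape)
E
```

```text
7.95 [ 504.58 -183.26  105.69] [-2.1  2.5 13.1] 11.61199048619044
8.1 [ 504.57 -183.28  105.69] [-3.7  2.9 13.6] 11.367122725281321
8.25 [ 504.57 -183.29  105.69] [-2.7  2.3 13.7] 11.997755755654678
8.4 [ 504.56 -183.27  105.7 ] [-3.7  1.1 13.9] 11.871214998836662
(442, 774, 3)
```

View pics/z9.png

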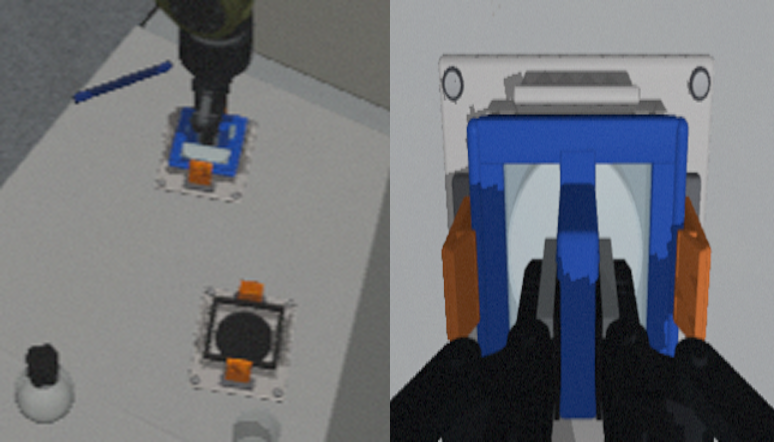

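The hold is steady at z 105.7 mm and about 13.6 N, which is roughly 4 mm of squeeze. Both latches stand in over the edges, and the marker, flask and beaker haven't moved. Handing in.

```bash
python3 -c "
from workcell import job
print(job.finish_job())"
```

```text
the job is handed in; nothing more can be done
None
```

The job is handed in with the small blue cover latched on the left dock, which holds the white dish, and the arm still pressing it down. I gripped the cover by its bar and lined it up to within about 1 mm. Pressing down, the force rose to about 9 N in the readings taken every 0.1 s, then dropped to about zero as the latches snapped. After that I pressed on to squeeze the gasket.

- **Squeeze:** In the last checks the tool held steady at z = 105.7 mm with about 13.6 N down. Both the height and the force put the gasket squeeze at about 4 mm. I inferred that figure; nothing reads the gasket directly.
- **Latches and bystanders:** The wrist camera showed both orange latches standing over the cover's edges. The flask and marker look unmoved in the side view. The beaker is only partly in the last picture, but the arm never went near it.
- **Time:** 8.5 s of the 38 s allowed.
- **Faults:** The first move call was refused for missing keys and moved nothing. Rows with no motion let the press ease off slightly once, so I pressed again with a final push row. A small sideways force of about 3–4 N remained at the end.

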